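# Turn and stack a sample crate

### The arm

A 7-joint arm with a two-finger parallel gripper is mounted at the origin on a cart in front of the work surface, level with it; the furniture and walls round the work are solid. World frame = base frame: x ahead of the robot, y to its left, z up, the work surface at z = 0. Lengths are in m, angles in rad, forces in N, time in s.
With the tool pointing down it reaches from about 0.4 to 0.75 m from the base axis. Payload 19.5 kg.
Tool frame: the origin (TCP) lies on the mounting face of the last link; the fingertips stand 173 mm ahead of it and the grasp point (between the pads) lies 155 mm ahead of it; z points along the fingers, x is the direction in which the jaws open and shut, and the axes are right-handed (so a half turn about z gives the same grasp; the last joint's range is limited). The gripper opens to 85 mm and grips with 20 to 120 N. Pads are 22 mm wide; open, the fingers measure 114 mm over their backs; the gripper's body (76 mm by 85 mm) begins 54 mm behind the grasp point. The pads swing forward as they close: fully open they stand 13 mm farther back than shut.
Start: joints at [-1.198, 0.707, -0.028, 1.485, 0.022, 0.951, -0.075], TCP at [0.232, 0.526, 0.405] pointing down, gripper open.
Joint ranges: [-2.71, 2.71], [-0.32, 2.16], [-1.57, 1.52], [0, 2.45], [-1.46, 4.6], [0, 2.02], [-2.83, 2.83]. Speed limits (rad/s): [1.89, 1.89, 2.57, 2.57, 3.01, 3.01, 3.01].

### API

Orientations are given as a unit quaternion [w, x, y, z].
In Python, from station import env, jaws, kin, state, cams, workorder gives the robot as it stands. Calls block until the motion is done:
- env.movep(position, orientation): joint-space move of the TCP to a pose.
- env.movel(position, orientation=None, velocity=0.15, guard=None): straight line of the TCP; orientation=None keeps the orientation; velocity is the mean speed in m/s. With guard (N) it stops when the force on the tool has changed by that much, and returns True; else False.
- env.goto_joints(angles): joint-space move.
- jaws.set_gripper(opening, newtons=None): opening from 0.0 (shut) to 1.0 (fully open); newtons is the grip in N (None keeps the last); returns when the fingers have stopped.
- env.hold(seconds).
- kin.solve_ik(position, orientation): joint angles nearest the present ones, or None.
- state(): the state.
- cams.grab_frame(name): name is "scene" or "top" or "wrist"; returns the picture (420x560x3 uint8, red, green, blue); there is no depth.
- cams.camera_model(name): a dict with "vertical_fov" (degrees; the focal length in pixels is half the picture's height over the tangent of half this angle, whatever the lens; pixels are square), "cx", "cy" (the principal point, pixels), "camera_from_world" (4x4, takes a point from world to camera coordinates); the wrist camera has in their place "T_tool_cam" (4x4, takes a point from camera to tool coordinates, whose origin is the TCP and whose axes are the tool frame's). Camera axes: x right, y down, z forward; pixel columns grow to the right and rows downward; lengths in m; the calibration is good to about 2 mm. A picture is of the moment at which its call begins: read the wrist's pose just before it. camera_model takes no time and is no camera call.
A pose or a line that the arm cannot do raises env.Unreachable and nothing moves.
- workorder.job_done(): hands the job in, once; it reports no verdict.
Trained networks look in the newest picture that a camera, given by its name, has taken for a name from the list of things; names that differ only in an ending like _2 or _b are one class to them, and where a whole thing is asked for, a point or a joint stands for the part that bears it (a point fixed in the world has none). Each returns a list of dicts, best first, with "p" (0 to 1); they miss things now and then, are a little off and sometimes report something else, mostly with a low value. They report only what shows in the picture. A call takes as long as a camera call. They do not tell look-alikes from the thing itself.
- cams.silhouettes(camera, label): "mask" (420x560 bool, what is visible of it) and "box" ([left, top, right, bottom] in pixels, round what is visible of it).
- cams.tip_of(camera, label): "centre" ([row, column] in pixels: a listed point, or the origin of a listed thing).
The state is a dict: "time": time; "q": joint angles; "dq": joint speeds; "joint_efforts": joint torques, N m; "tcp_pos": TCP position; "eef_rot": TCP orientation; "wrist_force": force on the tool from outside, world axes, zero at the start; "torque": the same for the moment, N m; "width": opening from 0.0 (shut) to 1.0 (fully open).
Only numpy, scipy, OpenCV 4.12 (cv2) and the standard library are available. Lean on these libraries where they do the work, as an engineer would, in place of code of your own. Each camera call takes 0.05 s, during which the arm holds its last target. There are 200 camera calls.

### The job

Put the empty blue crate on top of the green crate of vials, turned end for end so that their yellow tabs are at opposite ends: the blue crate then stands level on the green crate's rim lugs instead of nesting down onto the vials. Leave the green crate where it stands, and leave the similar orange crate alone.

Things in the scene. Friction and masses are not known exactly. Their poses are not given: they have to be found in the camera images.
- blue_bar (a point): Centre of the carrying bar of the blue crate (loose, 0.1-0.3 kg), the one to move. The bar bridges the crate's middle across its width, 100 mm above its underside and 40 mm above the rim: 14 mm thick (x), 104 long (y), 16 high. The crate is an open tapered tray, rim 140 x 104 mm, foot 104 x 68, rim height 60. x points to the end with the yellow tab, z up. It starts upright on the worktop.
- blue_mark (a point): Yellow tab of the blue crate, 7 x 56 x 17 mm, outside the middle of one short end: 73 mm from the crate's centre along x, 48 mm below the bar centre. At the start all yellow tabs point to the robot's left (+y), within 25 degrees.
- green_crate: Green crate with six small vials (tops 31 mm up), loose, 0.7 kg, shaped as the blue one but without a bar. Origin: centre of its underside; x to its yellow tab, z up. Rim 60 mm up. Inside, 50 mm up, three rim lugs: one mid tab end, two at the other end's corners. A crate turned 180 degrees rests on them, bar centre 150 mm above this origin, with about 9 mm play each way; unturned it drops onto the vials.
- green_mark (a point): Yellow tab of the green crate, outside the middle of one short end: 73 mm from its centre along x, 52 mm up.
- orange_bar (a point): Centre of the carrying bar of the orange crate, a bystander of exactly the same shape as the blue one; it stays where it is.
There are look-alikes about, which are no part of the job. There is more than one size of the green_crate; the one meant has the size given above.

How it is judged:
At the end, for the whole second after the job is handed in: Blue crate on the green one's lugs: bar centre 142 to 157 mm above the green underside, within 18 mm of its centre, yellow tabs at opposite ends, parallel within 12 degrees, both level within 4.5 degrees; green within 40 mm and orange within 30 mm of their starts (z of blue_bar in the frame of green_crate between 0.142 and 0.157 m and horizontal distance between blue_bar and green_crate below 0.018 m and x of blue_mark in the frame of green_crate below -0.05 m and angle between the x axis of blue_bar and the x axis of green_crate, either way round below 0.21 rad and angle between each of blue_bar, green_crate's own z axis and vertical below 0.08 rad and distance of green_crate from where it was at the start of the episode below 0.04 m and distance of orange_bar from where it was at the start of the episode below 0.03 m); the robot touches nothing.
It also fails if it takes over 42 s, if anything falls off the work surface, if the arm or the gripper's body presses on something with over 40 N, if the wrist force passes 120 N, or if a joint passes its speed limit or range.

## Working session

There is one attempt and no reset: what is moved stays moved. The work goes in short steps, each a Python script; the robot and the scene stay as the last script left them, time stands still between calls to the robot, and variables do not carry over. Pictures are saved under pics/ and viewed, about 8 in all and at most 12, crops included, and the job is handed in when it is done.

```bash
ls; mkdir -p pics; python3 - <<'E'
from station import env, jaws, kin, state, cams, workorder
import cv2,numpy as np
for n in ["scene","top"]:
    im=cams.grab_frame(n); cv2.imwrite(f"pics/{n}0.png",im[:,:,::-1])
    m=cams.camera_model(n); print(n,m)
    for l in ["blue_bar","blue_mark","green_crate","green_mark","orange_bar"]:
        print(l,[(round(d["p"],2),np.round(d["centre"],1).tolist()) for d in cams.tip_of(n,l)])
print(cams.camera_model("wrist")); s=state(); print(s["time"],s["tcp_pos"],s["eef_rot"])
a=cv2.imread("pics/scene0.png");b=cv2.imread("pics/top0.png")
E
```

```text
pics
scene {'vertical_fov': 53.65122557366944, 'cx': 280.9735106728956, 'cy': 209.30697186129342, 'camera_from_world': array([[-0.85967606,  0.51081845, -0.00464519,  0.39733511],
       [ 0.3844215 ,  0.64091582, -0.66441479, -0.20732313],
       [-0.33641816, -0.5729672 , -0.74734959,  1.42077313],
       [ 0.        ,  0.        ,  0.        ,  1.        ]])}
blue_bar [(0.96, [128.5, 240.8])]
blue_mark [(0.56, [150.0, 249.7])]
green_crate [(0.87, [319.9, 393.1]), (0.7, [205.1, 261.5])]
green_mark [(0.68, [205.1, 278.5])]
orange_bar [(0.91, [247.9, 343.9])]
top {'vertical_fov': 44.71672118131732, 'cx': 273.27106517526124, 'cy': 210.5485441011372, 'camera_from_world': array([[ 7.46093085e-04, -9.99768469e-01,  2.15046844e-02,
         7.47212416e-02],
       [-9.98953864e-01, -1.72840616e-03, -4.56967139e-02,
         5.02220365e-01],
       [ 4.57233025e-02, -2.14480936e-02, -9.98723865e-01,
         1.35256403e+00],
       [ 0.00000000e+00,  0.00000000e+00,  0.00000000e+00,
         1.00000000e+00]])}
blue_bar [(0.87, [229.5, 411.1])]
blue_mark [(0.76, [235.2, 376.9])]
green_crate [(0.65, [239.6, 121.4]), (0.63, [206.0, 309.9])]
green_mark [(0.96, [256.8, 109.7]), (0.67, [211.6, 285.9])]
orange_bar [(0.73, [228.4, 179.6])]
{'vertical_fov': 68.49402462106886, 'cx': 276.7418551825353, 'cy': 211.88759565178398, 'T_tool_cam': array([[ 9.99999763e-01, -6.01468155e-04, -3.35500003e-04,
        -8.70235635e-04],
       [ 6.72673953e-04,  9.57502078e-01,  2.88425586e-01,
        -7.24583659e-02],
       [ 1.47763145e-04, -2.88425743e-01,  9.57502255e-01,
         3.11095342e-02],
       [ 0.00000000e+00,  0.00000000e+00,  0.00000000e+00,
         1.00000000e+00]])}
0.6 [0.23171133 0.52622187 0.40465112] [ 5.07955238e-05  8.37556072e-01  5.46351368e-01 -8.51978953e-05]
```

View pics/scene0.png

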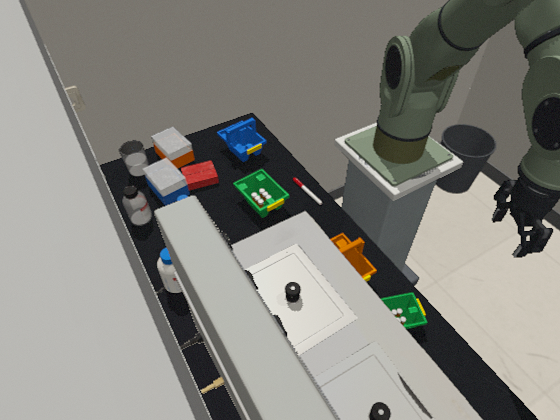

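View pics/top0.png

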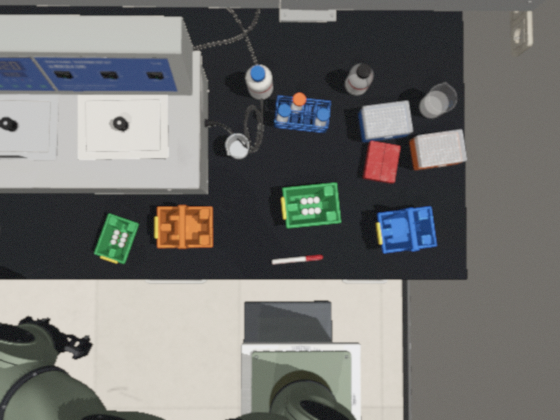

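The top view shows the blue crate at about (row 230, col 409), a green crate at (206, 311), a smaller green one at (239, 117), and orange at (228, 184). The green at (206, 311) looks like the full-size one. I'll measure both greens and check them in an enlarged crop.

```bash
cat > h.py <<'E'
from station import env, jaws, kin, state, cams, workorder
import cv2,numpy as np
from scipy.spatial.transform import Rotation as R
def rot(q): return R.from_quat(np.roll(q,-1))
def quat(r): return np.roll(r.as_quat(),1)
def cam(n,s=None):
    m=cams.camera_model(n); f=210/np.tan(np.radians(m["vertical_fov"]/2))
    if n=="wrist":
        T=np.eye(4);T[:3,:3]=rot(s["eef_rot"]).as_matrix();T[:3,3]=s["tcp_pos"]
        C=np.linalg.inv(T@m["T_tool_cam"])
    else: C=m["camera_from_world"]
    return f,m["cx"],m["cy"],C
def at_z(c,rc,z):           # pixel (row, col) -> world xy on the plane z
    f,cx,cy,C=c; d=C[:3,:3].T@np.array([(rc[1]-cx)/f,(rc[0]-cy)/f,1]); o=-C[:3,:3].T@C[:3,3]
    return (o+d*(z-o[2])/d[2])[:2]
def proj(c,P):              # -> (col,row)
    f,cx,cy,C=c; p=np.atleast_2d(P)@C[:3,:3].T+C[:3,3]
    return np.c_[cx+f*p[:,0]/p[:,2],cy+f*p[:,1]/p[:,2]]
def down(yaw): # tool pointing down, tool x at world angle yaw
    return quat(R.from_euler("z",yaw)*R.from_euler("x",np.pi))
E
python3 - <<'E'
from h import *
for n in ["top","scene"]:
    im=cams.grab_frame(n); c=cam(n)
    for l,z in [("blue_bar",.1),("blue_mark",.052),("green_crate",0),("green_mark",.052),("orange_bar",.1)]:
        print(n,l,[(round(d["p"],2),at_z(c,d["centre"],z).round(3).tolist()) for d in cams.tip_of(n,l)])
    for d in cams.silhouettes(n,"green_crate"):
        cn,_=cv2.findNonZero(d["mask"].astype(np.uint8)),0
        (u,v),_,_=r=cv2.minAreaRect(cn); B=np.array([at_z(c,(p[1],p[0]),.06) for p in cv2.boxPoints(r)])
        print(n,"green sil",round(d["p"],2),(round(v),round(u)),np.linalg.norm(B-np.roll(B,1,0),axis=1).round(3)[:2])
    if n=="top":
        a=cv2.resize(im[175:270,85:185],(400,380),interpolation=3); b=cv2.resize(im[160:255,260:360],(400,380),interpolation=3)
        cv2.imwrite("pics/crop1.png",np.hstack([a,b])[:,:,::-1])
E
```

```text
top blue_bar [(0.81, [0.453, -0.267])]
top blue_mark [(0.89, [0.441, -0.189])]
top green_crate [(0.84, [0.424, 0.48]), (0.66, [0.508, -0.023])]
top green_mark [(0.85, [0.375, 0.485]), (0.68, [0.503, 0.044])]
top orange_bar [(0.87, [0.454, 0.306])]
top green sil 0.86 (239, 116) [0.084 0.113]
top green sil 0.57 (205, 310) [0.106 0.148]
scene blue_bar [(0.87, [0.457, -0.246])]
scene blue_mark [(0.87, [0.457, -0.191])]
scene green_crate [(0.94, [0.424, 0.476]), (0.68, [0.518, -0.014])]
scene green_mark [(0.8, [0.393, 0.502]), (0.72, [0.516, 0.049])]
scene orange_bar [(0.67, [0.456, 0.299]), (0.6, [0.476, -0.152])]
scene green sil 0.98 (311, 404) [0.084 0.094]
scene green sil 0.84 (191, 260) [0.167 0.126]
```

View pics/crop1.png

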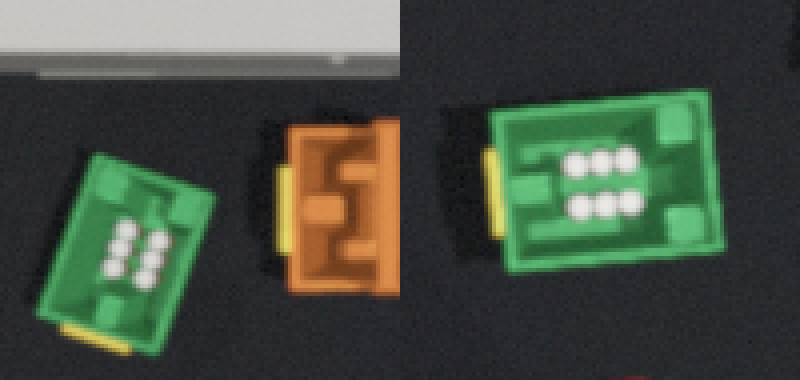

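The left crop (full picture 239, 117) has a rim of about 113 x 84 mm, so it's the small look-alike. The right crop (206, 311) is about 148 x 106 mm with its tab at the left (+y) and six vials, which matches the 140 x 104 rim and is the one meant. Blue at (230, 409) is the only blue crate of this shape with a bar; the (113, 303) tray holds bottles. Next, IK for the half turn.

```bash
python3 - <<'E'
from h import *
bl=np.array([.453,-.265]);gr=np.array([.508,-.023]); yb=np.radians(100);yg=np.radians(95)
print(state()["q"].round(2))
for s in (0,np.pi):
    for z in (.255,.40):
        print("blue",round(s,1),z,kin.solve_ik([*bl,z],down(yb+s)))
        print("green",round(s,1),z,kin.solve_ik([*gr,z+.05],down(yg+s)))
E
```

```text
[-1.2   0.71 -0.03  1.48  0.02  0.95 -0.08]
blue 0 0.255 [ 0.73021382  0.90168327 -0.49585899  1.81310559  0.70722413  0.61185528
  1.54131503]
green 0 0.255 [ 0.15360691  0.77257959 -0.31204657  1.83867361  0.39447303  0.59145554
  1.25191492]
blue 0 0.4 [ 0.67310249  0.65426662 -0.37466054  1.66827787  0.294366    0.87512438
  1.92406243]
green 0 0.4 [ 0.12094895  0.55761659 -0.24361294  1.64422064  0.1565691   0.95892185
  1.48073023]
blue 3.1 0.255 [ 0.33213581  0.88530808  0.25814135  1.82599367 -0.43649762  0.48639042
 -0.50735741]
green 3.1 0.255 [-0.27815337  0.82212764  0.49521754  1.85238792 -0.63275886  0.62946187
 -0.87427981]
blue 3.1 0.4 [ 0.18893203  0.69563641  0.53274189  1.68408646 -0.4350831   0.88239662
 -0.49518861]
green 3.1 0.4 [-0.37206761  0.63367625  0.66800961  1.65974841 -0.44891505  1.00677277
 -1.03719822]
```

```bash
python3 - <<'E'
from h import *
ims=[]
for n,p,yaw in [("green",[.50,-.03,.42],95),("blue",[.45,-.265,.42],98)]:
    env.movep(p,down(np.radians(yaw))); env.hold(.2)
    s=state(); im=cams.grab_frame("wrist"); cv2.imwrite(f"pics/w_{n}.png",im[:,:,::-1]); c=cam("wrist",s)
    np.savez(f"w_{n}.npz",p=s["tcp_pos"],r=s["eef_rot"]); print(s["time"],s["tcp_pos"].round(3))
    L=[("green_crate",0),("green_mark",.052)] if n=="green" else [("blue_bar",.1),("blue_mark",.052)]
    for l,z in L:
        print(l,[(round(d["p"],2),np.round(d["centre"]).tolist(),at_z(c,d["centre"],z).round(4).tolist()) for d in cams.tip_of("wrist",l)])
    ims.append(im)
    hsv=cv2.cvtColor(im,cv2.COLOR_RGB2HSV)
    lo,hi=((45,90,40),(85,255,255)) if n=="green" else ((100,110,40),(125,255,255))
    m=cv2.inRange(hsv,lo,hi); k,lab,st,ce=cv2.connectedComponentsWithStats(m); i=1+np.argmax(st[1:,4])
    cn=cv2.findNonZero((lab==i).astype(np.uint8)); r=cv2.minAreaRect(cv2.convexHull(cn)); 
    B=np.array([at_z(c,(q[1],q[0]),.06) for q in cv2.boxPoints(r)]); e=np.roll(B,-1,0)-B; 
    print(n,"rect",np.round(r[0]),B.mean(0).round(4),np.linalg.norm(e,axis=1).round(3),np.degrees(np.arctan2(e[:,1],e[:,0])).round(1))
cv2.imwrite("pics/w1.png",cv2.resize(np.hstack(ims),(800,300))[:,:,::-1])
E
```

```text
3.7083 [ 0.5  -0.03  0.42]
green_crate [(0.98, [191.0, 283.0], [0.5151, -0.021])]
green_mark [(0.72, [203.0, 346.0], [0.511, 0.0488])]
green rect [281. 202.] [ 0.5168 -0.0246] [0.14  0.106 0.154 0.107] [  95.9    9.6  -84.1 -177.5]
5.0083 [ 0.451 -0.264  0.42 ]
blue_bar [(0.68, [202.0, 271.0], [0.4555, -0.2701])]
blue_mark [(0.8, [193.0, 334.0], [0.4476, -0.2013])]
blue rect [270. 198.] [ 0.4647 -0.2707] [0.14  0.128 0.156 0.128] [  98.1   11.3  -82.  -175.9]
```

View pics/w1.png

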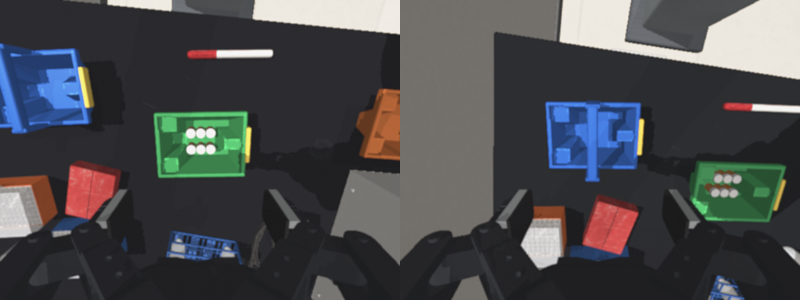

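The wrist pictures (half size) show green with its rim at cols 155–250, rows 112–178 and its tab at (145, 248). Blue has its rim at cols 545–642, rows 103–168, bar at col 592 and tab at (137, 641). I'll refine both poses by fitting the known outline.

```bash
cat >> h.py <<'E'
from scipy.optimize import minimize
def box(lx,ly,z): return [[sx*lx/2,sy*ly/2,z] for sx in(1,-1) for sy in(1,-1)]
MODEL={"green":np.array(box(.140,.104,.06)+box(.104,.068,0)),
       "blue":np.array(box(.140,.104,.06)+box(.104,.068,0)+box(.014,.104,.108)+box(.014,.104,.092))}
HSV={"green":((45,90,40),(85,255,255)),"blue":((100,110,40),(125,255,255))}
def fit(im,c,n,x0):
    m=cv2.inRange(cv2.cvtColor(im,cv2.COLOR_RGB2HSV),*HSV[n])
    _,lab,st,ce=cv2.connectedComponentsWithStats(m)
    u=proj(c,[x0[0],x0[1],.05])[0]; big=[i for i in range(1,len(st)) if st[i,4]>300]
    i=min(big,key=lambda i:np.hypot(*(ce[i]-u))); h=cv2.convexHull(cv2.findNonZero((lab==i).astype(np.uint8)))[:,0].astype(np.float32)
    A=lambda p:cv2.contourArea(p)
    def cost(v):
        P=MODEL[n]@R.from_euler("z",v[2]).as_matrix().T+[v[0],v[1],0]
        q=cv2.convexHull(proj(c,P).astype(np.float32))[:,0]; a,_=cv2.intersectConvexConvex(h,q)
        return (A(h)+A(q)-2*a)/A(h)
    r=minimize(cost,x0,method="Nelder-Mead",options=dict(initial_simplex=np.array([x0]*4)+np.vstack([np.zeros(3),np.diag([.01,.01,.1])])))
    return r.x,r.fun
E
python3 - <<'E'
from h import *
for n,x0 in [("green",[.515,-.022,1.66]),("blue",[.455,-.268,1.71])]:
    d=np.load(f"w_{n}.npz"); s={"tcp_pos":d["p"],"eef_rot":d["r"]}
    x,f=fit(cv2.imread(f"pics/w_{n}.png")[:,:,::-1].copy(),cam("wrist",s),n,x0)
    y,g=fit(cv2.imread("pics/top0.png")[:,:,::-1].copy(),cam("top"),n,x0)
    print(n,"wrist",x.round(4),np.degrees(x[2]).round(1),round(f,3),"top",y.round(4),np.degrees(y[2]).round(1),round(g,3))
E
```

```text
green wrist [ 0.516  -0.0249  1.6736] 95.9 0.027 top [ 0.5141 -0.0225  1.6765] 96.1 0.08
blue wrist [ 0.454  -0.2723  1.7037] 97.6 0.024 top [ 0.4516 -0.2684  1.703 ] 97.6 0.091
```

Both views agree within 4 mm and 0.3°. Grasping.

```bash
python3 - <<'E'
from h import *
b=[.4538,-.2718]; q=down(1.7037)
jaws.set_gripper(.7,60)
env.movep([*b,.33],q); print(env.movel([*b,.255],velocity=.1,guard=15))
jaws.set_gripper(0,60); print(state()["width"],state()["wrist_force"].round(2))
env.movel([*b,.40],velocity=.15); s=state(); print(s["time"],s["width"],s["wrist_force"].round(2),s["torque"].round(3),s["tcp_pos"].round(3))
# present crate turned, hover over green
g,yg=[.5155,-.0245],1.675
env.movep([*g,.42],down(yg+np.pi)); env.hold(.3); s=state(); print(s["time"],s["width"],s["q"].round(2))
a=cams.grab_frame("wrist"); c=cams.grab_frame("scene")
cv2.imwrite("pics/hover.png",np.hstack([cv2.resize(a,(400,300)),cv2.resize(c[60:285,150:450],(400,300))])[:,:,::-1])
cw=cam("wrist",s)
for l,z in [("blue_bar",s["tcp_pos"][2]-.155),("blue_mark",s["tcp_pos"][2]-.203)]:
    print(l,[(round(d["p"],2),at_z(cw,d["centre"],z).round(4).tolist()) for d in cams.tip_of("wrist",l)])
E
```

```text
False
0.1526065542718779 [-1.63  2.44  5.75]
8.4917 0.14981781120598142 [-0.55  0.46 -2.25] [ 0.002  0.004 -0.049] [ 0.454 -0.272  0.399]
10.9833 0.14801260642664316 [-0.56  0.94  1.3   1.69 -0.94  1.28 -0.52]
blue_bar [(0.56, [0.5155, -0.0262])]
blue_mark [(0.74, [0.522, -0.0982])]
```

View pics/hover.png

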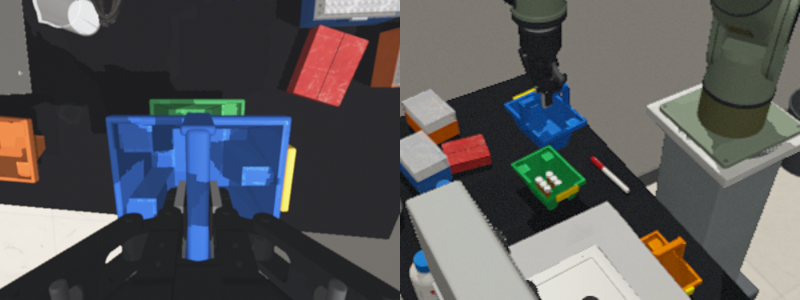

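Blue is held level with its tab at −y, opposite green's tab. Bar and tab measure within 2 mm of the target. Lowering.

```bash
python3 - <<'E'
from h import *
g=[.5155,-.0245]
env.movel([*g,.325],velocity=.12); r=env.movel([*g,.300],velocity=.03,guard=6)
s=state(); print(r,s["time"],s["tcp_pos"].round(4),s["wrist_force"].round(2))
a=cams.grab_frame("scene"); b=cams.grab_frame("wrist")
cv2.imwrite("pics/low.png",np.hstack([cv2.resize(b,(400,300)),cv2.resize(a[110:260,180:380],(400,300),interpolation=3)])[:,:,::-1])
E
```

```text
True 12.775 [ 0.5155 -0.0248  0.305 ] [ 0.99 -3.16  7.51]
```

View pics/low.png

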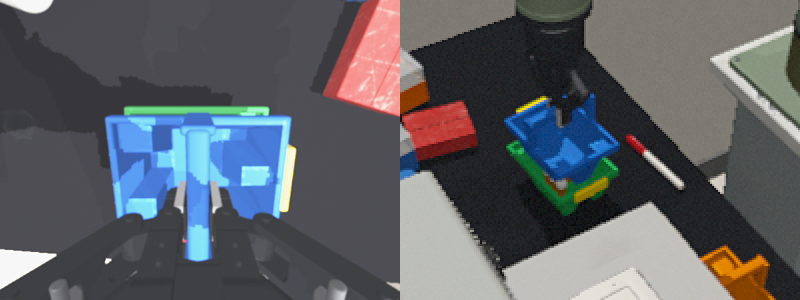

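Contact came at TCP z = 0.305, so the bar is 150 mm up, exactly the lug height. The picture shows blue seated level inside green's rim. Releasing and checking.

```bash
python3 - <<'E'
from h import *
jaws.set_gripper(.6); env.hold(.2)
env.movel([.5155,-.0245,.45],velocity=.12)
env.hold(.3); s=state(); c=cam("wrist",s); a=cams.grab_frame("wrist"); z0=.0
for l,z in [("blue_bar",.15),("blue_mark",.102),("green_mark",.052)]:
    print(l,[(round(d["p"],2),at_z(c,d["centre"],z).round(4).tolist()) for d in cams.tip_of("wrist",l)])
MODEL["blue"]=MODEL["blue"]+[0,0,.05]
x,f=fit(a,c,"blue",[.5155,-.0245,1.675]); print("blue fit",x.round(4),round(f,3))
b=cams.grab_frame("scene"); print([(d["p"],at_z(cam("scene"),d["centre"],.1).round(3)) for d in cams.tip_of("scene","orange_bar")],s["time"])
MODEL["green"]=MODEL["green"]
cv2.imwrite("pics/end.png",np.hstack([cv2.resize(a,(400,300)),cv2.resize(b[110:260,180:380],(400,300),interpolation=3)])[:,:,::-1])
E
```

```text
blue_bar [(0.68, [0.5165, -0.0268])]
blue_mark [(0.58, [0.5222, -0.0984])]
green_mark []
blue fit [ 0.5165 -0.0262  1.6744] 0.022
[(0.56, array([0.456, 0.301]))] 15.1833
```

View pics/end.png

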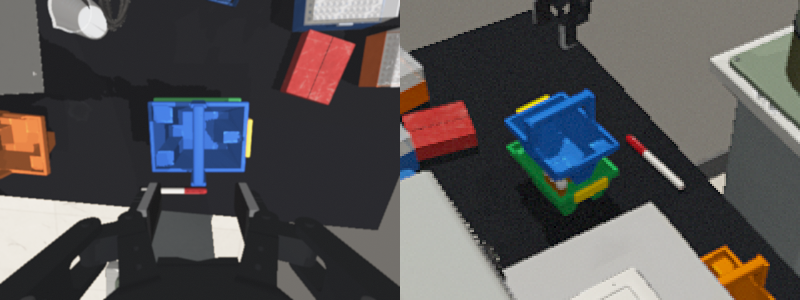

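The pictures show blue standing level on green, with yellow tabs at opposite ends and the gripper clear. The outline fit at the seated height (error 0.022) puts blue's centre within 2 mm of green's. Handing in.

```bash
python3 -c "
from station import workorder,state
workorder.job_done(); print(state()['time'])"
```

```text
the job is handed in; nothing more can be done
the job is handed in; nothing more can be done
```

The blue crate now stands on the full-size green crate of vials, turned end for end, and the job is handed in. It finished at about 15 s of the 42 s allowed. I gripped blue by its bar, turned it 180° and lowered it with a force guard.

**Height:** contact came with the bar 150 mm above green's underside, which is the lug height.

**Position:** after release, blue's centre is at (0.5165, −0.026), about 2 mm from where I measured green. It is parallel to green within about 0.1°, with blue's tab at green's far end. It looks level in the last picture.

**Orange:** it reads (0.456, 0.301) in the scene camera, within about 2 mm of its start.

**What I couldn't confirm:** the detector did not find green's tab in the last wrist picture because blue covers it. Green's final position therefore rests on my measurement before placing and on the scene picture, where it shows no visible shift. At the start, the single-camera readings differed by up to 20 mm for blue's bar. I used the wrist and top outline fits instead, which agreed within about 5 mm.

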